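# Set the shoe clearance of a drum brake at its star wheel

### The arm

A 6-joint arm with a two-finger parallel gripper is mounted at the origin on the work surface. World frame = base frame: x ahead of the robot, y to its left, z up, the work surface at z = 0. Lengths are in mm, angles in degrees, forces in N, time in s.
With the tool pointing down it reaches from about 400 to 825 mm from the base axis. Payload 7 kg.
Tool frame: the origin (TCP) lies at the very end of the fingers, on their centre line; the grasp point (between the pads) lies behind it (ctrl.pinch_z is the z of the grasp point in the tool frame, in mm); z points along the fingers, y is the line along which they close (so a half turn about z gives the same grasp; the last joint's range is limited). The gripper opens to 88 mm and grips with 3 to 60 N. Pads are 19 mm wide; open, the fingers measure 130 mm over their backs; the gripper's body (78 mm by 193 mm) begins 47 mm behind the grasp point.
Start: joints at [-59.696, 20.546, 0.682, 0, -70.136, -16.507], TCP at [160.948, -655.508, 226.561] pointing down, gripper open.
Joint ranges: [-176.03, 176.03], [-82.01, 121.73], [-58.28, 71.71], [-173.87, 95.51], [-174.79, -0.11], [-173.66, 173.66]. Speed limits (degrees/s): [136.94, 136.94, 172.46, 180, 180, 180].

### API

Orientations are given as [roll, pitch, yaw] about the fixed x, y, z axes, in that order (R = Rz(yaw) Ry(pitch) Rx(roll)).
In Python, from workcell import ctrl gives the robot as it stands.
- The arm moves only by the tool drive_tool, never from a script. Its argument "moves" is a list of rows, each an object with "grip": the closure, from 0 (fully open) to 1 (shut); "offset": the shift along the tool's x, y, z in m, a list of three; "dr": the turn, a rotation vector about the tool's x, y, z in degrees, a list of three. In form: [{"grip": grip, "offset": [x, y, z], "dr": [wx, wy, wz]}, ...]. A call has 1 to 12 rows; each row shifts and turns the commanded pose from where the row before left it, along the tool's axes as they then stand; what a row does not reach is not made up. A row lasts 1/10 s, in which the tool goes at most 50 mm and 8.59 degrees, less where a joint would pass 70% of its speed; a pose out of reach is approached as far as the arm can. A call with a gripper value outside its range is refused whole. The fingers move at their own pace and stop on an object; the grip force is fixed at half the most. Time passes only in rows, so rows that do not move let the fingers close. It gives the time, the measured TCP pose, the force, the opening and the grip force at its end, in the units of the state.
- ctrl.get_state(): the state, without advancing time (a new reading comes with each control period).
- ctrl.grab_frame(name): name is "scene" or "top" or "wrist"; returns a dict with "pixels" (420x560x3 uint8, red, green, blue), "z_map" (420x560 float32, mm along the optical axis (not along the pixel's ray), 0 where there is no reading), "fx", "fy", "cx", "cy" (pixels), "cam_to_world" (4x4, takes a point from camera to world coordinates). Camera axes: x right, y down, z forward; pixel columns grow to the right and rows downward; lengths in mm; the calibration is good to about 2 mm. A picture is of the moment at which its call begins.
- ctrl.finish_job(): hands the job in; it is judged then, once.
Trained networks look in the newest picture that a camera, given by its name, has taken for a name from the list of things; names that differ only in an ending like _2 or _b are one class to them, and where a whole thing is asked for, a point or a joint stands for the part that bears it (a point fixed in the world has none). Each returns a list of dicts, best first, with "conf" (0 to 1); they miss things now and then, are a little off and sometimes report something else, mostly with a low value. They report only what shows in the picture. A call takes as long as a camera call. They do not tell look-alikes from the thing itself.
- ctrl.outline_of(camera, name): "region" (420x560 bool, what is visible of it).
- ctrl.spot_point(camera, name): "xyz" ([x, y, z] in mm, in world coordinates, good to about 4 mm: a listed point, or the origin of a listed thing).
The state is a dict: "time": time; "q": joint angles; "dq": joint speeds; "effort": joint torques, N m; "position": TCP position; "eef_rot": TCP orientation; "force": force on the tool from outside, world axes, zero at the start; "ft_torque": the same for the moment, N m; "gripper_width": opening from 0.0 (shut) to 1.0 (fully open); "grip_force": force on a finger pad.
Only numpy, scipy, OpenCV 4.12 (cv2) and the standard library are available. Lean on these libraries where they do the work, as an engineer would, in place of code of your own. Each camera call takes 0.05 s, during which the arm holds its last target. There are 200 camera calls.

### The job

Set the shoe clearance of the drum brake: take the square-handled adjusting bar from the tool stand and, working through the slot in the backing plate, turn the star wheel towards the axle, tooth by tooth, until the shoes bind on the drum and the wheel will turn no further, without forcing it. Then back the wheel off by one tooth and put the bar back upright in its stand, fully home in its free socket. Leave the nut driver in the stand, and the other things on the bench where they are.

Things in the scene. Friction and masses are not known exactly. Their poses are not given: they have to be found in the camera images.
- brake: Drum brake bolted down flat: grey round backing plate (diameter 200, 4 thick, top face 100 above the bench) on a dark iron drum, on an aluminium base 245 by 215. Origin: drum axis at bench height; z up. On its +x side: wheel-cylinder boss (70 out, 25 high) and torque bracket; on its -x side: the access slot. Axle stub and nut (42 across, 26 high) at the axis. Fixed.
- slot (a point): Centre of the access slot, level with the plate's top face (100 above the bench), 66 from the drum axis on the brake's -x side; axes as the brake's. The slot is radial: 36 long along x, 13 wide along y, plate 4 thick. Under it is the steel star wheel. A blade in a gap bears on the teeth about 29 from the wheel's axis, with about 4.5 of play.
- slot_axle_end (a point): End of the slot nearest the axle (18 from the slot centre, +x). Teeth pushed this way tighten.
- slot_rim_end (a point): End of the slot nearest the drum's rim (18 from the slot centre, -x). Teeth pushed this way loosen.
- wheel_axis (a point): Centre of the star wheel, 44 straight below the slot centre; its axis is level, along the brake's y. 12 teeth (30 degrees each), 68 across the tips, 44 across the root, teeth 4 to 5 thick and 16 wide. Highest tips lie 10 below the plate's top face. A blade let down 20 below that face stands in a gap, clear of the root; on a tooth it stops 10 to 14 below. This point does not turn.
- shoe (a joint): Shoe clearance (m) set by the star wheel: 0 when the shoes bind on the drum (hard stop), negative when clear, 0.0006 a tooth (finer than the reading). At the start 1.2 to 2.4 teeth short of binding; the teeth's places under the slot are then unknown. The wheel turns with steady friction, about 4 N at the teeth either way, and stays where it is left.
- stand: Aluminium tool stand, a 64 by 190 plate (long side along its y), 12 thick, top face 75 above the bench, on two end legs. Origin under its centre at bench height. Two through holes of diameter 16, at y = -45 and +45. Fixed.
- socket_a (a point): Mouth of the stand's hole at y = -45 (top face).
- socket_b (a point): Mouth of the stand's hole at y = +45 (top face).
- bar: Adjusting bar, 132 long, about 0.14 kg: round steel blade 6 in diameter, 70 long, chamfered tip; black square handle 28 by 28, from 70 to 130 above the tip. Origin at the blade's tip, z up along the bar, x and y square to the handle's flats. Stands upright in one of the stand's sockets, the handle's flat foot on the stand's top face, tip 5 above the bench.
- bar_tip (a point): Tip of the bar's blade (the bar's origin).
- driver: Nut driver with a round grey handle, 32 in diameter, 136 long, standing in the stand's other socket. Not used. Origin at its lower end.
- spare_shoe: Spare brake shoe, a curved lined plate about 175 long, beyond the brake. Not used.
- plug: Round black rubber plug, 52 in diameter, between robot and brake. Not used.
- button_box: Black push-button box, 95 by 180 by 50, to the left. Not used.
- air_cylinder: Small aluminium pneumatic cylinder, 210 long, lying beyond the stand. Not used.
- spanner: Spanner, 170 long, lying in front of the robot. Not used.
- test_puck: Turned aluminium disc, 54 in diameter, 28 high, beyond the gap between stand and brake. Not used.
Things that resemble listed ones, but are neither listed nor needed, are in the scene too. What is shaped like the bar but purple is not meant. What is shaped like the stand but brown is not meant.

How it is judged:
By the outcome, as a careful person would: the job done as asked, in the order asked, and still so for the second after the job is handed in, with the robot touching nothing.
It also fails if it takes over 72 s, if anything falls off the work surface, if the arm or the gripper's body presses on something with over 40 N, if the wrist force passes 120 N, or if a joint passes its speed limit or range.

## Working session

There is one attempt and no reset: what is moved stays moved. The work goes in short steps, Python scripts to look and compute and a tool call to move; the robot and the scene stay as the last step left them, time stands still between calls to the robot, and variables do not carry over. Pictures are saved under pics/ and viewed, at most 10 in all, crops included, and the job is handed in when it is done.

Besides the shell and the picture viewer there is one more tool, called after "Emit:" by a JSON object that holds its "method" and its "body". drive_tool: Moves the arm, as the interface text tells. Its arguments: {"type":"object","properties":{"moves":{"type":"array"}},"required":["moves"]}

```bash
mkdir -p pics; cat > h.py <<'E'
from workcell import ctrl
import numpy as np, cv2
np.set_printoptions(precision=1,suppress=True)
def world(f,u,v):
    z=f["z_map"][v,u]; p=np.array([(u-f["cx"])*z/f["fx"],(v-f["cy"])*z/f["fy"],z,1.0]); return (f["cam_to_world"]@p)[:3]
def cloud(f):
    z=f["z_map"]; v,u=np.mgrid[:z.shape[0],:z.shape[1]]
    p=np.stack([(u-f["cx"])*z/f["fx"],(v-f["cy"])*z/f["fy"],z,np.ones_like(z)],-1)
    return (p@f["cam_to_world"].T)[...,:3]
def save(f,n): cv2.imwrite("pics/"+n,cv2.cvtColor(f["pixels"],cv2.COLOR_RGB2BGR))
E
python3 - <<'E'
from h import *
print(ctrl.pinch_z, ctrl.get_state())
fs=[]
for c in ("scene","top"):
    f=ctrl.grab_frame(c); fs.append(f["pixels"][...,::-1]); np.savez("f_"+c,**f); save(f,c+"0.png")
    for n in ("slot","slot_axle_end","slot_rim_end","brake","stand","socket_a","socket_b","bar","bar_tip","driver","wheel_axis"):
        print(c,n,[(np.round(d["xyz"]),round(d["conf"],2)) for d in ctrl.spot_point(c,n)[:3]])
E
```

```text
-18.8 {'time': 0.0, 'q': array([-59.7,  20.6,   0.6,  -0. , -70.1, -16.5]), 'dq': array([ 0. , -0.2,  0.1,  0. , -0. ,  0. ]), 'effort': array([  0. , -58.3,  29.3,   7. ,   0. ,  -0. ]), 'position': array([ 160.8, -655.1,  225.6]), 'eef_rot': array([ 179.9,   -0. , -166.2]), 'force': array([-0.4,  0.2,  0. ]), 'ft_torque': array([-0., -0.,  0.]), 'grip_force': 0.0, 'gripper_width': 1.0028623259841718}
scene slot [(array([518., 122., 104.]), 0.93), (array([ 745., -307.,   -1.]), 0.49), (array([ 562., -214.,    4.]), 0.34)]
scene slot_axle_end [(array([ 548., -258.,    2.]), 0.75), (array([541., 124., 101.]), 0.74), (array([ 378., -115.,    0.]), 0.44)]
scene slot_rim_end [(array([501., 124., 101.]), 0.73)]
scene brake [(array([586., 140.,  -2.]), 0.68)]
scene stand [(array([ 310., -381.,   -0.]), 0.96), (array([ 550., -259.,    3.]), 0.59), (array([772., -64.,  -1.]), 0.24)]
scene socket_a [(array([ 328., -344.,   78.]), 0.98), (array([ 540., -300.,   73.]), 0.85), (array([ 557., -213.,   79.]), 0.7)]
scene socket_b [(array([ 328., -344.,   78.]), 0.98), (array([ 540., -300.,   73.])
[... 505 characters left out ...]
1.]), 0.7)]
top brake [(array([588., 142.,  -0.]), 0.9), (array([598., 466.,  -4.]), 0.24)]
top stand [(array([ 548., -261.,   -3.]), 0.97), (array([ 310., -383.,    4.]), 0.59), (array([ 742., -313.,   -3.]), 0.5)]
top socket_a [(array([ 328., -339.,   75.]), 0.87), (array([ 290., -423.,   80.]), 0.76), (array([ 558., -211.,   72.]), 0.75)]
top socket_b [(array([ 328., -339.,   75.]), 0.87), (array([ 290., -423.,   80.]), 0.76), (array([ 558., -211.,   72.]), 0.75)]
top bar [(array([494., -84.,   5.]), 0.88), (array([ 555., -214.,    6.]), 0.64)]
top bar_tip [(array([501., -83.,   5.]), 0.6)]
top driver [(array([ 535., -304.,    1.]), 0.52)]
top wheel_axis [(array([521., 122.,  57.]), 0.7)]
```

View pics/top0.png

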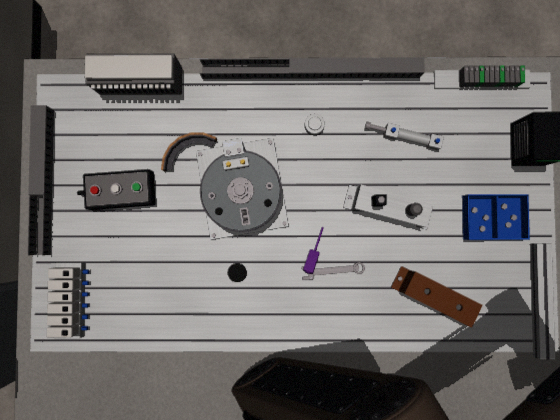

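View pics/scene0.png

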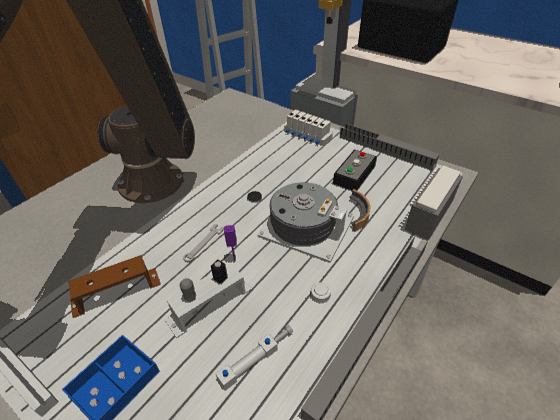

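The top view shows the aluminium stand with the black bar at pixel (379,200) and the grey driver at (414,210). The brake slot is at (244,215). The purple look-alike bar at (312,262) and the brown stand at (436,295) are not to be touched. Next I'll measure the handle and the brake in depth.

```bash
python3 - <<'E'
from h import *
for c in ("top","scene"):
    f=dict(np.load(f"f_{c}.npz")); P=cloud(f); x,y,z=P[...,0],P[...,1],P[...,2]
    for nm,cx,cy in (("bar",557,-213),("drv",538,-302)):
        for zl,zh in((128,134.),(134,141),(141,170)):
            m=(abs(x-cx)<32)&(abs(y-cy)<32)&(z>zl)&(z<zh); p=P[m]
            if len(p)>3: print(c,nm,zl,len(p),p.mean(0),cv2.minAreaRect(p[:,:2].astype(np.float32)))
    m=(abs(x-548)<110)&(abs(y+260)<110)&(z>70)&(z<80); p=P[m]; print(c,"stand",len(p),p[:,2].mean(),cv2.minAreaRect(p[:,:2].astype(np.float32)))
    m=(np.hypot(x-588,y-142)<108)&(z>96)&(z<104); p=P[m]; print(c,"plate",p[:,2].mean(),cv2.minEnclosingCircle(p[:,:2].astype(np.float32)))
    # slot: points lower than plate around slot
    m=(np.hypot(x-520,y-123)<30)&(z<97); p=P[m]; print("slot",len(p),p.mean(0),cv2.minAreaRect(p[:,:2].astype(np.float32)))
    m=(abs(x-588)<150)&(abs(y-142)<150)&(z>5)&(z<30); p=P[m]; print("base",len(p),p[:,2].mean(),cv2.minAreaRect(p[:,:2].astype(np.float32)))
E
```

```text
top bar 128 19 [ 561.8 -212.8  132.2] ((561.13037109375, -216.43487548828125), (27.87311553955078, 24.77308464050293), 89.99493408203125)
top bar 134 95 [ 560.2 -215.4  137.6] ((560.6578979492188, -215.27557373046875), (28.015588760375977, 25.06292724609375), 89.14639282226562)
top bar 141 14 [ 562.  -213.7  141.8] ((561.5305786132812, -213.8969268798828), (23.668243408203125, 14.268453598022461), 66.74189758300781)
top drv 128 17 [ 537.4 -296.2  131. ] ((538.6315307617188, -301.1768493652344), (25.971120834350586, 31.26160430908203), 50.49581527709961)
top drv 134 63 [ 537.  -301.1  138. ] ((537.574462890625, -302.1034240722656), (29.528213500976562, 27.611751556396484), 23.110557556152344)
top drv 141 51 [ 537.1 -301.1  143.6] ((537.7274780273438, -300.6900329589844), (19.364139556884766, 20.489856719970703), 66.27748107910156)
top stand 1299 75.9617879899637 ((549.2427978515625, -259.39691162109375), (191.2910614013672, 64.86528778076172), 75.04094696044922)
top plate 100.59114007371542 ((588.3612670898438, 134.32778930664062), 105.94445037841797)
slot 88 [520.2 125.6  84.7] ((517
[... 579 characters left out ...]
5087890625), (31.103219985961914, 17.934526443481445), 77.08763122558594)
scene drv 134 86 [ 540.3 -303.2  138. ] ((539.8698120117188, -303.5569763183594), (26.26589012145996, 23.611658096313477), 56.880523681640625)
scene stand 1246 73.52347175759768 ((550.302001953125, -257.8802490234375), (190.3177947998047, 67.63749694824219), 74.64712524414062)
scene plate 98.96825777257772 ((590.8905029296875, 138.09332275390625), 104.87734985351562)
slot 33 [518.4 126.1  94.6] ((519.2081298828125, 124.3311767578125), (40.85539627075195, 56.88619613647461), 66.95704650878906)
base 1334 12.368010391719768 ((615.1200561523438, 150.4595489501953), (276.3204040527344, 241.7865447998047), 9.046504020690918)
```

Emit:
{"method": "drive_tool", "body": {"moves": [{"grip": 0,"offset": [-0.0411,0.0277,-0.003],"dr": [0,0,0]},{"grip": 0,"offset": [-0.0411,0.0277,-0.003],"dr": [0,0,0]},{"grip": 0,"offset": [-0.0411,0.0277,-0.003],"dr": [0,0,0]},{"grip": 0,"offset": [-0.0411,0.0277,-0.003],"dr": [0,0,0]},{"grip": 0,"offset": [-0.0411,0.0277,-0.003],"dr": [0,0,0]},{"grip": 0,"offset": [-0.0411,0.0277,-0.003],"dr": [0,0,0]},{"grip": 0,"offset": [-0.0411,0.0277,-0.003],"dr": [0,0,0]},{"grip": 0,"offset": [-0.0411,0.0277,-0.003],"dr": [0,0,0]},{"grip": 0,"offset": [-0.0411,0.0277,-0.003],"dr": [0,0,0]},{"grip": 0,"offset": [-0.0411,0.0277,-0.003],"dr": [0,0,0]},{"grip": 0,"offset": [-0.0411,0.0277,-0.003],"dr": [0,0,0]},{"grip": 0,"offset": [-0.0411,0.0277,-0.003],"dr": [0,0,0]}]}}

```text
time: 2.4
position: [561.8, -213.2, 263.1]
eef_rot: [-180.0, 0.0, -166.2]
force: [1.0, 0.0, 0.6]
gripper_width: 1.0
grip_force: 0.0
```

Emit:
{"method": "drive_tool", "body": {"moves": [{"grip": 0,"offset": [0,0,0],"dr": [0,0,-8.5]},{"grip": 0,"offset": [0,0,0],"dr": [0,0,-8.5]},{"grip": 0,"offset": [0,0,0],"dr": [0,0,-8.5]},{"grip": 0,"offset": [0,0,0],"dr": [0,0,-8.5]},{"grip": 0,"offset": [0,0,0],"dr": [0,0,-8.5]},{"grip": 0,"offset": [0,0,0],"dr": [0,0,-8.5]},{"grip": 0,"offset": [0,0,0],"dr": [0,0,-8.5]},{"grip": 0,"offset": [0,0,0],"dr": [0,0,-8.5]},{"grip": 0,"offset": [0,0,0],"dr": [0,0,-8.2]},{"grip": 0,"offset": [0,0,0],"dr": [0,0,0]}]}}

```text
time: 3.4
position: [560.7, -215.1, 262.6]
eef_rot: [-180.0, 0.0, -89.9]
force: [-0.6, -0.7, -0.2]
gripper_width: 0.999
grip_force: 0.0
```

```bash
python3 - <<'E'
from h import *
s=ctrl.get_state(); print(s["position"],s["eef_rot"],s["q"],s["time"])
f=ctrl.grab_frame("wrist"); save(f,"w1.png"); print(f["cam_to_world"])
P=cloud(f); x,y,z=P[...,0],P[...,1],P[...,2]
for zl,zh in((120,150.),(133,150)):
    m=(abs(x-561)<35)&(abs(y+215)<35)&(z>zl)&(z<zh); p=P[m]
    if len(p)>3: print(len(p),p.mean(0),cv2.minAreaRect(p[:,:2].astype(np.float32)))
E
```

```text
[ 560.7 -215.1  262.6] [-180.     0.   -89.9] [ -2.4  12.4  -6.   -0.  -71.7   2.5] 3.4
[[  -1.    -0.    -0.   559.7]
 [  -0.     1.     0.2 -281.2]
 [   0.     0.2   -1.   420.6]
 [   0.     0.     0.     1. ]]
1035 [ 558.9 -216.9  134.4] ((558.8434448242188, -215.71826171875), (27.72402000427246, 27.79549217224121), 89.77165222167969)
896 [ 559.1 -215.9  135.2] ((559.0060424804688, -215.60629272460938), (27.256614685058594, 27.22980308532715), 0.23860695958137512)
```

View pics/w1.png

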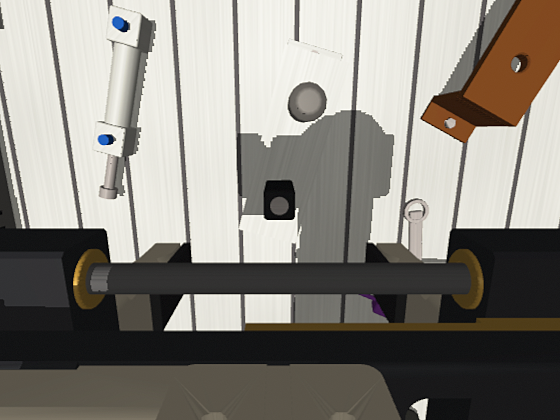

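Wrist view: the black handle is at (279,200) with its flats square to the fingers, and the driver at (307,102) is well clear. I'll go down, close and lift.

Emit:
{"method": "drive_tool", "body": {"moves": [{"grip": 0,"offset": [0.0004,0.001,0.04],"dr": [0,0,0]},{"grip": 0,"offset": [0,0,0.04],"dr": [0,0,0]},{"grip": 0,"offset": [0,0,0.04],"dr": [0,0,0]},{"grip": 0,"offset": [0,0,0.03],"dr": [0,0,0]},{"grip": 0,"offset": [0,0,0.02],"dr": [0,0,0]},{"grip": 0,"offset": [0,0,0.009],"dr": [0,0,0]},{"grip": 0,"offset": [0,0,0],"dr": [0,0,0]},{"grip": 0,"offset": [0,0,0],"dr": [0,0,0]}]}}

```text
time: 4.25
position: [560.4, -215.6, 84.6]
eef_rot: [-179.9, -0.0, -90.1]
force: [0.0, -0.4, -0.5]
gripper_width: 1.002
grip_force: 0.0
```

Emit:
{"method": "drive_tool", "body": {"moves": [{"grip": 1,"offset": [0,0,0],"dr": [0,0,0]},{"grip": 1,"offset": [0,0,0],"dr": [0,0,0]},{"grip": 1,"offset": [0,0,0],"dr": [0,0,0]},{"grip": 1,"offset": [0,0,0],"dr": [0,0,0]},{"grip": 1,"offset": [0,0,0],"dr": [0,0,0]},{"grip": 1,"offset": [0,0,0],"dr": [0,0,0]},{"grip": 1,"offset": [0,0,0],"dr": [0,0,0]},{"grip": 1,"offset": [0,0,0],"dr": [0,0,0]},{"grip": 1,"offset": [0,0,0],"dr": [0,0,0]},{"grip": 1,"offset": [0,0,0],"dr": [0,0,0]}]}}

```text
time: 5.25
position: [559.7, -215.5, 83.5]
eef_rot: [180.0, -0.0, -90.0]
force: [0.8, 1.1, 0.1]
gripper_width: 0.315
grip_force: 30.0
```

Emit:
{"method": "drive_tool", "body": {"moves": [{"grip": 1,"offset": [0,0,-0.02],"dr": [0,0,0]},{"grip": 1,"offset": [0,0,-0.03],"dr": [0,0,0]},{"grip": 1,"offset": [0,0,-0.04],"dr": [0,0,0]},{"grip": 1,"offset": [0,0,-0.04],"dr": [0,0,0]},{"grip": 1,"offset": [0,0,-0.03],"dr": [0,0,0]},{"grip": 1,"offset": [0,0,0],"dr": [0,0,-7]},{"grip": 1,"offset": [0,0,0],"dr": [0,0,-7]},{"grip": 1,"offset": [0,0,0],"dr": [0,0,0]}]}}

```text
time: 6.05
position: [559.3, -215.3, 243.5]
eef_rot: [180.0, 0.0, -75.9]
force: [-0.2, 0.1, -2.0]
gripper_width: 0.316
grip_force: 30.0
```

Emit:
{"method": "drive_tool", "body": {"moves": [{"grip": 1,"offset": [-0.03,-0.0035,0],"dr": [0,0,0]},{"grip": 1,"offset": [-0.044,-0.0048,0],"dr": [0,0,0]},{"grip": 1,"offset": [-0.044,-0.0048,0],"dr": [0,0,0]},{"grip": 1,"offset": [-0.044,-0.0048,0],"dr": [0,0,0]},{"grip": 1,"offset": [-0.044,-0.0048,0],"dr": [0,0,0]},{"grip": 1,"offset": [-0.044,-0.0048,0],"dr": [0,0,0]},{"grip": 1,"offset": [-0.044,-0.0048,0],"dr": [0,0,0]},{"grip": 1,"offset": [-0.044,-0.0048,0],"dr": [0,0,0]},{"grip": 1,"offset": [-0.035,-0.0037,0],"dr": [0,0,0]},{"grip": 1,"offset": [-0.025,-0.0028,0],"dr": [0,0,0]},{"grip": 1,"offset": [0,0,0],"dr": [0,0,0]},{"grip": 1,"offset": [0,0,0],"dr": [0,0,0]}]}}

```text
time: 7.25
position: [505.2, 181.6, 243.0]
eef_rot: [179.9, -0.0, -76.1]
force: [0.0, 0.6, -1.6]
gripper_width: 0.318
grip_force: 30.0
```

```bash
python3 - <<'E'
from h import *
s=ctrl.get_state(); print(s["position"],s["eef_rot"],s["q"],s["time"])
f=ctrl.grab_frame("wrist"); save(f,"w2.png"); np.savez("f_w2",**f); print(f["cam_to_world"])
for n in ("slot","slot_axle_end","slot_rim_end","brake","bar_tip","wheel_axis"):
    print(n,[(d["xyz"],round(d["conf"],2)) for d in ctrl.spot_point("wrist",n)[:2]])
P=cloud(f); x,y,z=P[...,0],P[...,1],P[...,2]
m=(np.hypot(x-520,y-124)<32)&(z<96)&(z>20); u8=m.astype(np.uint8)
n,l,st,c=cv2.connectedComponentsWithStats(u8)
for i in range(1,n):
    if st[i,4]>30:
        p=P[l==i]; print(st[i],p.mean(0),cv2.minAreaRect(p[:,:2].astype(np.float32)))
E
```

```text
[505.2 181.6 243. ] [179.9  -0.  -76.1] [ 40.7   6.9 -15.2  -0.  -67.9 -26.8] 7.25
[[ -1.   -0.2  -0.1 520. ]
 [ -0.2   0.9   0.2 117.6]
 [  0.    0.2  -1.  401. ]
 [  0.    0.    0.    1. ]]
slot [([522.1, 123.6, 101.8], 0.82)]
slot_axle_end [([535.7, 125.2, 99.5], 0.89)]
slot_rim_end [([506.7, 119.8, 95.7], 0.84), ([503.7, 177.5, 164.6], 0.42)]
brake [([588.6, 138.9, -0.3], 0.9)]
bar_tip [([505.8, 180.0, 164.1], 0.69), ([537.7, 126.3, 100.2], 0.28)]
wheel_axis [([523.6, 125.4, 56.6], 0.83)]
[256 126  42  18 606] [519.4 124.   79.7] ((519.45703125, 124.13372039794922), (38.03394317626953, 13.864587783813477), 9.672369956970215)
```

View pics/w2.png

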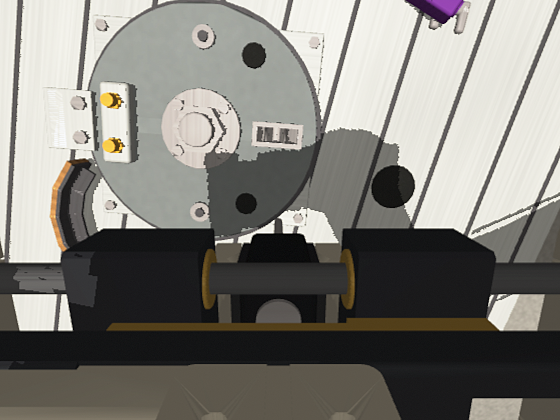

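Wrist view: the slot is at (277,134) with teeth visible in it, and the brake nut is at (200,127). Next I'll read the slot's tooth profile from depth and get a better brake yaw.

```bash
python3 - <<'E'
from h import *
f=dict(np.load("f_w2.npz")); P=cloud(f); x,y,z=P[...,0],P[...,1],P[...,2]
m=(np.hypot(x-587,y-138)<104)&(z>97)&(z<103)
p=P[m][:,:2]
# plate circle: fit to outer contour pts
m2=cv2.morphologyEx(((z>97)&(z<103)&(np.hypot(x-587,y-138)<130)).astype(np.uint8),cv2.MORPH_CLOSE,np.ones((5,5)))
h=cv2.convexHull(p.astype(np.float32))[:,0]
A=np.c_[2*h,np.ones(len(h))]; s=np.linalg.lstsq(A,(h**2).sum(1),rcond=None)[0]; print("circle",s[:2],np.sqrt(s[2]+s[0]**2+s[1]**2), "ztop",np.median(z[m]))
b=(abs(x-587)<160)&(abs(y-138)<160)&(z>5)&(z<20)
a=np.deg2rad(10); ex=np.array([np.cos(a),np.sin(a)]); ey=np.array([-ex[1],ex[0]])
d=P[...,:2]-np.array([519.5,124.1]); lx=d@ex; ly=d@ey
for yo in (-3,0,3):
  print(yo,[(int(c),round(float(np.median(z[(abs(lx-c)<.8)&(abs(ly-yo)<2)])),0)) for c in np.arange(-20,21,1.5) if ((abs(lx-c)<.8)&(abs(ly-yo)<2)).any()])
c=cv2.resize(f["pixels"][110:160,240:320],(800,500),interpolation=cv2.INTER_CUBIC)
cv2.imwrite("pics/slotcrop.png",c[...,::-1])
E
```

```text
circle [584.7 134.8] 99.98524427128379 ztop 99.7477089585717
-3 [(-20, 101.0), (-18, 98.0), (-17, 77.0), (-15, 76.0), (-14, 76.0), (-12, 74.0), (-11, 75.0), (-9, 75.0), (-8, 89.0), (-6, 89.0), (-5, 87.0), (-3, 83.0), (-2, 77.0), (0, 78.0), (1, 78.0), (2, 77.0), (4, 78.0), (5, 81.0), (7, 85.0), (8, 87.0), (10, 88.0), (11, 88.0), (13, 73.0), (14, 73.0), (16, 74.0), (17, 76.0), (19, 100.0), (20, 100.0)]
0 [(-20, 101.0), (-18, 100.0), (-17, 77.0), (-15, 76.0), (-14, 75.0), (-12, 74.0), (-11, 75.0), (-9, 76.0), (-8, 89.0), (-6, 89.0), (-5, 86.0), (-3, 82.0), (-2, 78.0), (0, 78.0), (1, 78.0), (2, 78.0), (4, 78.0), (5, 80.0), (7, 86.0), (8, 87.0), (10, 88.0), (11, 87.0), (13, 74.0), (14, 72.0), (16, 73.0), (17, 97.0), (19, 100.0), (20, 101.0)]
3 [(-20, 101.0), (-18, 80.0), (-17, 77.0), (-15, 76.0), (-14, 74.0), (-12, 74.0), (-11, 75.0), (-9, 76.0), (-8, 89.0), (-6, 89.0), (-5, 88.0), (-3, 82.0), (-2, 78.0), (0, 78.0), (1, 78.0), (2, 78.0), (4, 78.0), (5, 80.0), (7, 85.0), (8, 88.0), (10, 88.0), (11, 88.0), (13, 73.0), (14, 72.0), (16, 73.0), (17, 76.0), (19, 100.0), (20, 101.0)]
```

View pics/slotcrop.png

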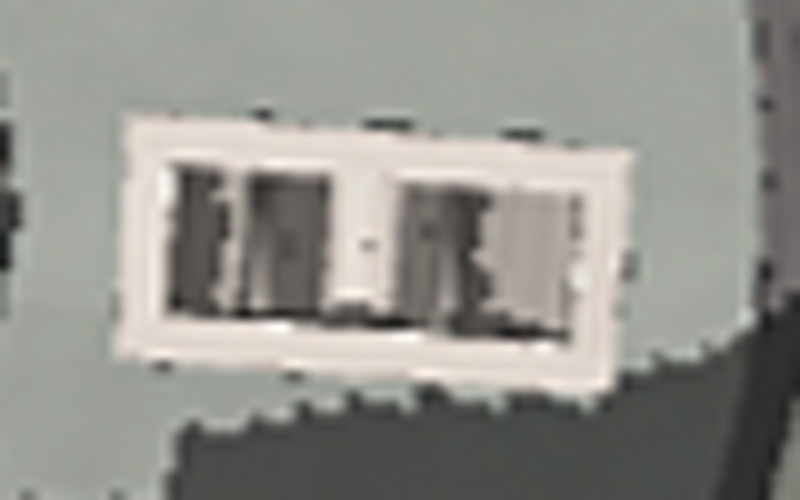

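Image left is towards the axle. Teeth show at about -6.5 and +10.5 mm from the slot centre, with gaps at +2 and -13. Brake yaw is 9.5°. I'll square the hand to the slot and hover over the gap at -13.

Emit:
{"method": "drive_tool", "body": {"moves": [{"grip": 1,"offset": [0,0,0],"dr": [0,0,4.4]},{"grip": 1,"offset": [0.02,0.0028,0],"dr": [0,0,0]},{"grip": 1,"offset": [0.02,0.0028,0],"dr": [0,0,0]},{"grip": 1,"offset": [0.019,0.0028,0],"dr": [0,0,0]},{"grip": 1,"offset": [0,0,0.02],"dr": [0,0,0]},{"grip": 1,"offset": [0,0,0.02],"dr": [0,0,0]},{"grip": 1,"offset": [0,0,0.014],"dr": [0,0,0]},{"grip": 1,"offset": [0,0,0],"dr": [0,0,0]},{"grip": 1,"offset": [0,0,0],"dr": [0,0,0]}]}}

```text
time: 8.5
position: [507.5, 121.4, 190.0]
eef_rot: [-180.0, -0.0, -80.4]
force: [0.1, 0.8, -1.3]
gripper_width: 0.314
grip_force: 30.0
```

```bash
cat > st.py <<'E'
from h import *
s=ctrl.get_state(); p=s["position"]; e=np.deg2rad(9.5); ex=np.array([np.cos(e),np.sin(e)]); ey=np.array([-ex[1],ex[0]])
d=p[:2]-np.array([519.5,124.1]); F=s["force"]
print("t",s["time"],p,s["eef_rot"],"lx %.1f ly %.1f tip %.1f"%(d@ex,d@ey,p[2]-79),"Fx %.1f Fy %.1f Fz %.1f"%(F[:2]@ex,F[:2]@ey,F[2]),s["ft_torque"])
E
python3 st.py; python3 - <<'E'
from h import *
f=ctrl.grab_frame("scene"); c=f["pixels"][170:250,255:360]; cv2.imwrite("pics/s2.png",cv2.resize(c,(788,600),interpolation=cv2.INTER_CUBIC)[...,::-1])
for c in("scene","wrist"):
    ctrl.grab_frame(c); print([(d["xyz"],d["conf"]) for d in ctrl.spot_point(c,"bar_tip")[:2]])
E
```

```text
t 8.5 [507.5 121.4 190. ] [-180.    -0.   -80.4] lx -12.3 ly -0.7 tip 111.0 Fx 0.2 Fy 0.8 Fz -1.3 [0.1 0.1 0. ]
[([494.2, -82.8, 2.8], 0.69), ([509.9, 121.8, 110.0], 0.5)]
[([504.7, 120.5, 112.2], 0.77)]
```

View pics/s2.png

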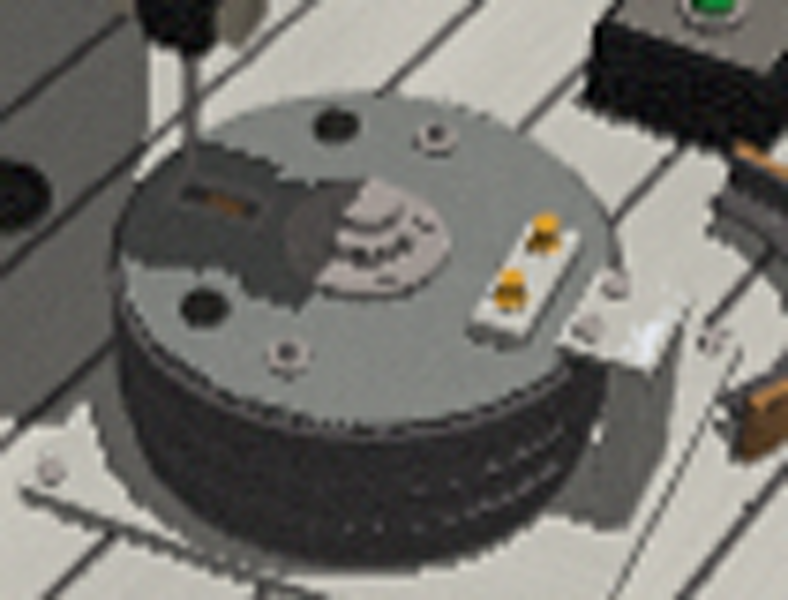

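The blade tip at (190,180) hangs just above the slot's rim end. I'll let it down.

Emit:
{"method": "drive_tool", "body": {"moves": [{"grip": 1,"offset": [-0.0005,0.0005,0.006],"dr": [0,0,0]},{"grip": 1,"offset": [0,0,0.005],"dr": [0,0,0]},{"grip": 1,"offset": [0,0,0.004],"dr": [0,0,0]},{"grip": 1,"offset": [0,0,0.004],"dr": [0,0,0]},{"grip": 1,"offset": [0,0,0.001],"dr": [0,0,0]},{"grip": 1,"offset": [0,0,0],"dr": [0,0,0]}]}}

```text
time: 9.35
position: [506.6, 122.0, 169.3]
eef_rot: [180.0, -0.0, -80.4]
force: [-0.5, 0.3, -0.2]
gripper_width: 0.318
grip_force: 30.0
```

Emit:
{"method": "drive_tool", "body": {"moves": [{"grip": 1,"offset": [0,0,0.003],"dr": [0,0,0]},{"grip": 1,"offset": [0,0,0.003],"dr": [0,0,0]},{"grip": 1,"offset": [0,0,0.003],"dr": [0,0,0]},{"grip": 1,"offset": [0,0,0.001],"dr": [0,0,0]},{"grip": 1,"offset": [0,0,0],"dr": [0,0,0]}]}}

```text
time: 9.85
position: [506.6, 122.0, 159.3]
eef_rot: [180.0, -0.0, -80.4]
force: [0.8, 0.7, -0.8]
gripper_width: 0.317
grip_force: 30.0
```

```bash
python3 st.py
```

```text
t 9.85 [506.6 122.  159.3] [180.   -0.  -80.4] lx -13.1 ly 0.1 tip 80.3 Fx 0.9 Fy 0.6 Fz -0.8 [ 0.1  0.1 -0. ]
```

In the gap at the full 20 mm depth, with no force. I'll push towards the axle (tool -y).

Emit:
{"method": "drive_tool", "body": {"moves": [{"grip": 1,"offset": [0,-0.0015,0],"dr": [0,0,0]},{"grip": 1,"offset": [0,-0.0015,0],"dr": [0,0,0]},{"grip": 1,"offset": [0,-0.0015,0],"dr": [0,0,0]},{"grip": 1,"offset": [0,-0.0015,0],"dr": [0,0,0]},{"grip": 1,"offset": [0,0,0],"dr": [0,0,0]}]}}

```text
time: 10.35
position: [512.3, 122.8, 159.4]
eef_rot: [179.9, -0.0, -80.4]
force: [-3.9, -0.5, 1.3]
gripper_width: 0.315
grip_force: 30.0
```

```bash
python3 st.py
```

```text
t 10.35 [512.3 122.8 159.4] [179.9  -0.  -80.4] lx -7.3 ly -0.1 tip 80.4 Fx -3.9 Fy 0.2 Fz 1.3 [-0.4  1.9  0. ]
```

Emit:
{"method": "drive_tool", "body": {"moves": [{"grip": 1,"offset": [0,-0.0015,0],"dr": [0,0,0]},{"grip": 1,"offset": [0,-0.0015,0],"dr": [0,0,0]},{"grip": 1,"offset": [0,-0.0015,0],"dr": [0,0,0]},{"grip": 1,"offset": [0,-0.0015,0],"dr": [0,0,0]},{"grip": 1,"offset": [0,0,0],"dr": [0,0,0]}]}}

```text
time: 10.85
position: [518.9, 124.1, 159.6]
eef_rot: [-180.0, -0.0, -80.4]
force: [-2.8, -2.0, -0.2]
gripper_width: 0.314
grip_force: 30.0
```

Emit:
{"method": "drive_tool", "body": {"moves": [{"grip": 1,"offset": [0,-0.0015,0],"dr": [0,0,0]},{"grip": 1,"offset": [0,-0.0015,0],"dr": [0,0,0]},{"grip": 1,"offset": [0,-0.0015,0],"dr": [0,0,0]},{"grip": 1,"offset": [0,-0.0015,0],"dr": [0,0,0]},{"grip": 1,"offset": [0,0,0],"dr": [0,0,0]}]}}

```text
time: 11.35
position: [524.3, 125.0, 159.2]
eef_rot: [180.0, -0.0, -80.4]
force: [-2.9, -2.0, -2.4]
gripper_width: 0.322
grip_force: 30.0
```

```bash
python3 st.py
```

```text
t 11.35 [524.3 125.  159.2] [180.   -0.  -80.4] lx 4.9 ly 0.1 tip 80.2 Fx -3.2 Fy -1.5 Fz -2.4 [-0.7  1.7  0. ]
```

Emit:
{"method": "drive_tool", "body": {"moves": [{"grip": 1,"offset": [0,0.0015,0],"dr": [0,0,0]},{"grip": 1,"offset": [0,0,-0.005],"dr": [0,0,0]},{"grip": 1,"offset": [0,0,-0.006],"dr": [0,0,0]},{"grip": 1,"offset": [0,0,-0.005],"dr": [0,0,0]},{"grip": 1,"offset": [0,0.005,0],"dr": [0,0,0]},{"grip": 1,"offset": [0,0.007,0],"dr": [0,0,0]},{"grip": 1,"offset": [0,0.0045,0],"dr": [0,0,0]},{"grip": 1,"offset": [0,0,0],"dr": [0,0,0]},{"grip": 1,"offset": [0,0,0.004],"dr": [0,0,0]},{"grip": 1,"offset": [0,0,0.004],"dr": [0,0,0]},{"grip": 1,"offset": [0,0,0],"dr": [0,0,0]}]}}

```text
time: 12.45
position: [506.3, 121.9, 166.6]
eef_rot: [179.9, -0.0, -80.4]
force: [-0.4, -0.0, -1.9]
gripper_width: 0.319
grip_force: 30.0
```

```bash
python3 st.py
```

```text
t 12.45 [506.3 121.9 166.6] [179.9  -0.  -80.4] lx -13.4 ly -0.0 tip 87.6 Fx -0.4 Fy 0.0 Fz -1.9 [0.  0.1 0. ]
```

Emit:
{"method": "drive_tool", "body": {"moves": [{"grip": 1,"offset": [0,0,0.003],"dr": [0,0,0]},{"grip": 1,"offset": [0,0,0.003],"dr": [0,0,0]},{"grip": 1,"offset": [0,0,0.0012],"dr": [0,0,0]},{"grip": 1,"offset": [0,0,0],"dr": [0,0,0]}]}}

```text
time: 12.85
position: [506.5, 122.0, 160.1]
eef_rot: [180.0, -0.0, -80.4]
force: [-0.1, -0.3, -0.9]
gripper_width: 0.317
grip_force: 30.0
```

Emit:
{"method": "drive_tool", "body": {"moves": [{"grip": 1,"offset": [0,-0.001,0],"dr": [0,0,0]},{"grip": 1,"offset": [0,-0.001,0],"dr": [0,0,0]},{"grip": 1,"offset": [0,-0.001,0],"dr": [0,0,0]},{"grip": 1,"offset": [0,-0.001,0],"dr": [0,0,0]},{"grip": 1,"offset": [0,-0.001,0],"dr": [0,0,0]}]}}

```text
time: 13.35
position: [510.7, 122.6, 160.2]
eef_rot: [179.9, -0.0, -80.4]
force: [-4.7, -0.1, 1.7]
gripper_width: 0.319
grip_force: 30.0
```

```bash
python3 st.py
```

```text
t 13.35 [510.7 122.6 160.2] [179.9  -0.  -80.4] lx -8.9 ly -0.1 tip 81.2 Fx -4.6 Fy 0.6 Fz 1.7 [-0.1  2.2  0. ]
```

Emit:
{"method": "drive_tool", "body": {"moves": [{"grip": 1,"offset": [0,-0.001,0],"dr": [0,0,0]},{"grip": 1,"offset": [0,-0.001,0],"dr": [0,0,0]},{"grip": 1,"offset": [0,0,0],"dr": [0,0,0]}]}}

```text
time: 13.65
position: [513.6, 123.1, 160.3]
eef_rot: [180.0, -0.0, -80.4]
force: [-4.0, -1.4, 1.3]
gripper_width: 0.318
grip_force: 30.0
```

Emit:
{"method": "drive_tool", "body": {"moves": [{"grip": 1,"offset": [0,-0.001,0],"dr": [0,0,0]},{"grip": 1,"offset": [0,-0.001,0],"dr": [0,0,0]},{"grip": 1,"offset": [0,0,0],"dr": [0,0,0]}]}}

```text
time: 13.95
position: [515.8, 123.5, 160.4]
eef_rot: [-180.0, -0.0, -80.4]
force: [-3.1, -1.6, 1.3]
gripper_width: 0.319
grip_force: 30.0
```

Emit:
{"method": "drive_tool", "body": {"moves": [{"grip": 1,"offset": [0,-0.001,0],"dr": [0,0,0]},{"grip": 1,"offset": [0,-0.001,0],"dr": [0,0,0]},{"grip": 1,"offset": [0,0,0],"dr": [0,0,0]}]}}

```text
time: 14.25
position: [517.8, 123.9, 160.4]
eef_rot: [-180.0, -0.0, -80.4]
force: [-3.1, -1.5, 0.6]
gripper_width: 0.321
grip_force: 30.0
```

Emit:
{"method": "drive_tool", "body": {"moves": [{"grip": 1,"offset": [0,-0.001,0],"dr": [0,0,0]},{"grip": 1,"offset": [0,-0.001,0],"dr": [0,0,0]},{"grip": 1,"offset": [0,0,0],"dr": [0,0,0]}]}}

```text
time: 14.55
position: [519.7, 124.3, 160.3]
eef_rot: [-180.0, -0.0, -80.4]
force: [-2.8, -2.0, 0.8]
gripper_width: 0.316
grip_force: 30.0
```

Emit:
{"method": "drive_tool", "body": {"moves": [{"grip": 1,"offset": [0,-0.001,0],"dr": [0,0,0]},{"grip": 1,"offset": [0,-0.001,0],"dr": [0,0,0]},{"grip": 1,"offset": [0,0,0],"dr": [0,0,0]}]}}

```text
time: 14.85
position: [521.0, 124.4, 160.2]
eef_rot: [179.9, -0.0, -80.4]
force: [-5.6, -1.7, 2.1]
gripper_width: 0.316
grip_force: 30.0
```

Emit:
{"method": "drive_tool", "body": {"moves": [{"grip": 1,"offset": [0,-0.001,0],"dr": [0,0,0]},{"grip": 1,"offset": [0,0,0],"dr": [0,0,0]}]}}

```text
time: 15.05
position: [521.3, 124.4, 160.1]
eef_rot: [179.9, -0.0, -80.4]
force: [-7.8, -0.9, 3.7]
gripper_width: 0.32
grip_force: 30.0
```

```bash
python3 st.py
```

```text
t 15.05 [521.3 124.4 160.1] [179.9  -0.  -80.4] lx 1.8 ly 0.0 tip 81.1 Fx -7.9 Fy 0.4 Fz 3.7 [-0.5  3.7  0.1]
```

Emit:
{"method": "drive_tool", "body": {"moves": [{"grip": 1,"offset": [0,-0.001,0],"dr": [0,0,0]},{"grip": 1,"offset": [0,0,0],"dr": [0,0,0]}]}}

```text
time: 15.25
position: [521.6, 124.4, 160.0]
eef_rot: [179.8, -0.0, -80.4]
force: [-10.7, -0.8, 6.9]
gripper_width: 0.319
grip_force: 30.0
```

```bash
python3 st.py
```

```text
t 15.25 [521.6 124.4 160. ] [179.8  -0.  -80.4] lx 2.1 ly -0.1 tip 81.0 Fx -10.7 Fy 0.9 Fz 6.9 [-0.4  4.9 -0. ]
```

The wheel is bound: force rises 4 → 10.7 N with almost no travel. I'll unload, lift and step aside to see the teeth.

Emit:
{"method": "drive_tool", "body": {"moves": [{"grip": 1,"offset": [0,0.0015,0],"dr": [0,0,0]},{"grip": 1,"offset": [0,0.0015,0],"dr": [0,0,0]},{"grip": 1,"offset": [0,0.0015,0],"dr": [0,0,0]},{"grip": 1,"offset": [0,0,0],"dr": [0,0,0]},{"grip": 1,"offset": [0,0,-0.005],"dr": [0,0,0]},{"grip": 1,"offset": [0,0,-0.01],"dr": [0,0,0]},{"grip": 1,"offset": [0,0,-0.02],"dr": [0,0,0]},{"grip": 1,"offset": [0,0,-0.02],"dr": [0,0,0]},{"grip": 1,"offset": [-0.02,0,-0.02],"dr": [0,0,0]},{"grip": 1,"offset": [-0.02,0,0],"dr": [0,0,0]},{"grip": 1,"offset": [-0.02,0,0],"dr": [0,0,0]},{"grip": 1,"offset": [0,0,0],"dr": [0,0,0]}]}}

```text
time: 16.45
position: [509.3, 185.3, 236.6]
eef_rot: [-179.9, 0.1, -80.3]
force: [-0.3, -0.6, -1.4]
gripper_width: 0.318
grip_force: 30.0
```

```bash
cat > teeth.py <<'E'
from h import *
f=ctrl.grab_frame("wrist"); P=cloud(f); z=P[...,2]
x,y=P[...,0],P[...,1]
h=cv2.convexHull(P[(np.hypot(x-585,y-135)<104)&(z>97)&(z<103)][:,:2].astype(np.float32))[:,0]
A=np.c_[2*h,np.ones(len(h))]; s=np.linalg.lstsq(A,(h**2).sum(1),rcond=None)[0]; print("circle",s[:2],np.sqrt(s[2]+s[0]**2+s[1]**2))
e=np.deg2rad(9.5); ex=np.array([np.cos(e),np.sin(e)]); ey=np.array([-ex[1],ex[0]])
d=P[...,:2]-np.array([519.5,124.1]); lx=d@ex; ly=d@ey
m=(abs(lx)<26)&(abs(ly)<15)&(z<96)&(z>20); p=np.c_[lx[m],ly[m]]; print("slot",cv2.minAreaRect(p.astype(np.float32)))
print([(float(c),round(float(np.median(z[(abs(lx-c)<.7)&(abs(ly)<3)])),0)) for c in np.arange(-20,21,1.) if ((abs(lx-c)<.7)&(abs(ly)<3)).any()])
E
python3 st.py; python3 teeth.py
```

```text
t 16.45 [509.3 185.3 236.6] [-179.9    0.1  -80.3] lx 0.1 ly 62.1 tip 157.6 Fx -0.4 Fy -0.6 Fz -1.4 [-0.   0.1 -0. ]
circle [584.7 134.8] 99.9902096126291
slot ((-0.10612297058105469, -0.10107421875), (37.241859436035156, 13.714472770690918), 0.06062375381588936)
[(-20.0, 101.0), (-19.0, 101.0), (-18.0, 74.0), (-17.0, 73.0), (-16.0, 72.0), (-15.0, 72.0), (-14.0, 72.0), (-13.0, 87.0), (-12.0, 87.0), (-11.0, 87.0), (-10.0, 88.0), (-9.0, 86.0), (-8.0, 84.0), (-7.0, 81.0), (-6.0, 79.0), (-5.0, 78.0), (-4.0, 77.0), (-3.0, 77.0), (-2.0, 77.0), (-1.0, 77.0), (0.0, 77.0), (1.0, 77.0), (2.0, 81.0), (3.0, 86.0), (4.0, 88.0), (5.0, 89.0), (6.0, 89.0), (7.0, 88.0), (8.0, 76.0), (9.0, 76.0), (10.0, 76.0), (11.0, 75.0), (12.0, 74.0), (13.0, 76.0), (14.0, 77.0), (15.0, 77.0), (16.0, 79.0), (17.0, 80.0), (18.0, 81.0), (19.0, 101.0), (20.0, 101.0)]
```

Emit:
{"method": "drive_tool", "body": {"moves": [{"grip": 1,"offset": [0.021,-0.0044,0],"dr": [0,0,0]},{"grip": 1,"offset": [0.021,-0.0044,0],"dr": [0,0,0]},{"grip": 1,"offset": [0.02,-0.0044,0],"dr": [0,0,0]},{"grip": 1,"offset": [0,0,0.02],"dr": [0,0,0]},{"grip": 1,"offset": [0,0,0.02],"dr": [0,0,0]},{"grip": 1,"offset": [0,0,0.01],"dr": [0,0,0]},{"grip": 1,"offset": [0,0,0],"dr": [0,0,0]},{"grip": 1,"offset": [0,0,0],"dr": [0,0,0]}]}}

```text
time: 17.3
position: [532.8, 124.4, 186.1]
eef_rot: [-180.0, -0.0, -80.4]
force: [0.3, 0.1, -1.3]
gripper_width: 0.319
grip_force: 30.0
```

```bash
python3 st.py; python3 - <<'E'
from h import *
f=ctrl.grab_frame("scene"); print([(d["xyz"],d["conf"]) for d in ctrl.spot_point("scene","bar_tip")[:2]])
c=f["pixels"][150:230,255:360]; cv2.imwrite("pics/s3.png",cv2.resize(c,(788,600),interpolation=cv2.INTER_CUBIC)[...,::-1])
E
```

```text
t 17.3 [532.8 124.4 186.1] [-180.    -0.   -80.4] lx 13.2 ly -1.9 tip 107.1 Fx 0.3 Fy 0.0 Fz -1.3 [ 0.1  0.1 -0. ]
[([497.0, -79.5, 3.3], 0.77), ([533.9, 126.7, 108.6], 0.64)]
```

View pics/s3.png

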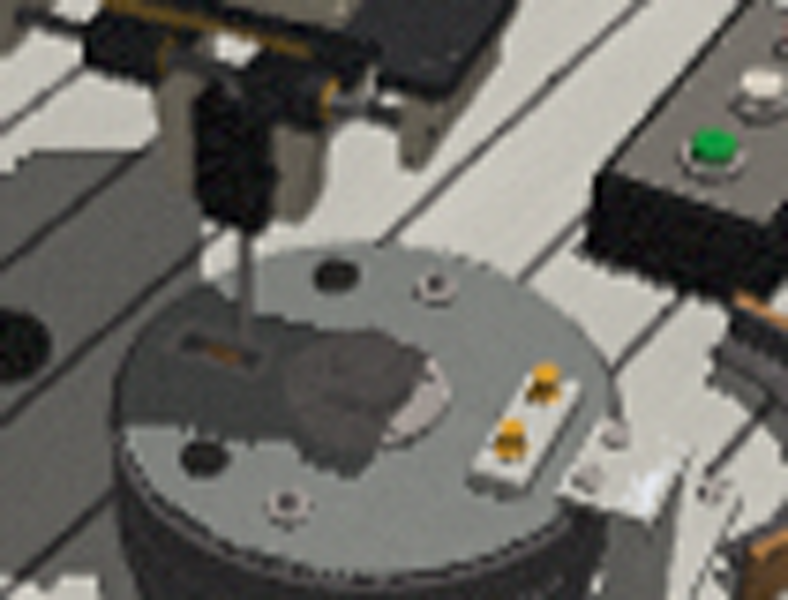

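The blade hangs straight above the axle end of the slot (245,340). I'll correct 1.8 mm sideways and let it down.

Emit:
{"method": "drive_tool", "body": {"moves": [{"grip": 1,"offset": [-0.0018,0,0.003],"dr": [0,0,0]},{"grip": 1,"offset": [0,0,0.005],"dr": [0,0,0]},{"grip": 1,"offset": [0,0,0.004],"dr": [0,0,0]},{"grip": 1,"offset": [0,0,0.004],"dr": [0,0,0]},{"grip": 1,"offset": [0,0,0.003],"dr": [0,0,0]},{"grip": 1,"offset": [0,0,0],"dr": [0,0,0]}]}}

```text
time: 18.0
position: [531.7, 126.0, 165.7]
eef_rot: [179.9, -0.0, -80.4]
force: [0.3, 0.5, -2.2]
gripper_width: 0.318
grip_force: 30.0
```

```bash
python3 st.py
```

```text
t 18.0 [531.7 126.  165.7] [179.9  -0.  -80.4] lx 12.4 ly -0.1 tip 86.7 Fx 0.4 Fy 0.4 Fz -2.2 [0.  0.1 0.1]
```

Emit:
{"method": "drive_tool", "body": {"moves": [{"grip": 1,"offset": [0,-0.0004,0.002],"dr": [0,0,0]},{"grip": 1,"offset": [0,0,0.002],"dr": [0,0,0]},{"grip": 1,"offset": [0,0,0.0023],"dr": [0,0,0]},{"grip": 1,"offset": [0,0,0],"dr": [0,0,0]}]}}

```text
time: 18.4
position: [532.2, 126.1, 159.7]
eef_rot: [180.0, -0.0, -80.4]
force: [0.2, -0.7, -1.7]
gripper_width: 0.321
grip_force: 30.0
```

Emit:
{"method": "drive_tool", "body": {"moves": [{"grip": 1,"offset": [0,0.001,0],"dr": [0,0,0]},{"grip": 1,"offset": [0,0.001,0],"dr": [0,0,0]},{"grip": 1,"offset": [0,0.001,0],"dr": [0,0,0]},{"grip": 1,"offset": [0,0.001,0],"dr": [0,0,0]},{"grip": 1,"offset": [0,0.001,0],"dr": [0,0,0]},{"grip": 1,"offset": [0,0,0],"dr": [0,0,0]}]}}

```text
time: 19.0
position: [528.1, 125.6, 160.6]
eef_rot: [-179.9, 0.0, -80.4]
force: [3.0, 0.1, -0.7]
gripper_width: 0.315
grip_force: 30.0
```

```bash
python3 st.py
```

```text
t 19.0 [528.1 125.6 160.6] [-179.9    0.   -80.4] lx 8.7 ly 0.1 tip 81.6 Fx 2.9 Fy -0.4 Fz -0.7 [-0.  -1.5  0. ]
```

Emit:
{"method": "drive_tool", "body": {"moves": [{"grip": 1,"offset": [0,0.0015,0.0005],"dr": [0,0,0]},{"grip": 1,"offset": [0,0.0015,0.0005],"dr": [0,0,0]},{"grip": 1,"offset": [0,0.0015,0],"dr": [0,0,0]},{"grip": 1,"offset": [0,0.0015,0],"dr": [0,0,0]},{"grip": 1,"offset": [0,0.0015,0],"dr": [0,0,0]},{"grip": 1,"offset": [0,0.0015,0],"dr": [0,0,0]},{"grip": 1,"offset": [0,0.0015,0],"dr": [0,0,0]},{"grip": 1,"offset": [0,0,0],"dr": [0,0,0]}]}}

```text
time: 19.8
position: [516.6, 123.6, 158.9]
eef_rot: [180.0, 0.0, -80.4]
force: [3.0, 2.5, 1.3]
gripper_width: 0.316
grip_force: 30.0
```

```bash
python3 st.py
```

```text
t 19.8 [516.6 123.6 158.9] [180.    0.  -80.4] lx -2.9 ly 0.0 tip 79.9 Fx 3.4 Fy 1.9 Fz 1.3 [ 0.9 -1.1  0. ]
```

Now unload, lift, step aside and look.

Emit:
{"method": "drive_tool", "body": {"moves": [{"grip": 1,"offset": [0,-0.0015,0],"dr": [0,0,0]},{"grip": 1,"offset": [0,-0.001,0],"dr": [0,0,0]},{"grip": 1,"offset": [0,0,0],"dr": [0,0,0]},{"grip": 1,"offset": [0,0,-0.005],"dr": [0,0,0]},{"grip": 1,"offset": [0,0,-0.01],"dr": [0,0,0]},{"grip": 1,"offset": [0,0,-0.02],"dr": [0,0,0]},{"grip": 1,"offset": [0,0,-0.02],"dr": [0,0,0]},{"grip": 1,"offset": [-0.02,0,-0.02],"dr": [0,0,0]},{"grip": 1,"offset": [-0.02,0,0],"dr": [0,0,0]},{"grip": 1,"offset": [-0.02,0,0],"dr": [0,0,0]},{"grip": 1,"offset": [0,0,0],"dr": [0,0,0]}]}}

```text
time: 20.9
position: [509.4, 184.9, 235.0]
eef_rot: [-180.0, 0.0, -80.3]
force: [0.1, -0.1, -1.1]
gripper_width: 0.317
grip_force: 30.0
```

```bash
python3 st.py; python3 teeth.py
```

```text
t 20.9 [509.4 184.9 235. ] [-180.     0.   -80.3] lx 0.1 ly 61.6 tip 156.0 Fx 0.1 Fy -0.1 Fz -1.1 [-0.   0.1 -0. ]
circle [584.6 134.8] 99.94716013904224
slot ((-0.08891677856445312, -0.13938474655151367), (37.08007049560547, 12.731223106384277), 0.2249215990304947)
[(-20.0, 100.0), (-19.0, 100.0), (-18.0, 76.0), (-17.0, 74.0), (-16.0, 73.0), (-15.0, 72.0), (-14.0, 73.0), (-13.0, 74.0), (-12.0, 87.0), (-11.0, 88.0), (-10.0, 88.0), (-9.0, 88.0), (-8.0, 87.0), (-7.0, 84.0), (-6.0, 81.0), (-5.0, 79.0), (-4.0, 78.0), (-3.0, 78.0), (-2.0, 77.0), (-1.0, 78.0), (0.0, 77.0), (1.0, 77.0), (2.0, 77.0), (3.0, 81.0), (4.0, 84.0), (5.0, 87.0), (6.0, 89.0), (7.0, 89.0), (8.0, 88.0), (9.0, 75.0), (10.0, 75.0), (11.0, 74.0), (12.0, 74.0), (13.0, 74.0), (14.0, 75.0), (15.0, 76.0), (16.0, 77.0), (17.0, 77.0), (18.0, 99.0), (19.0, 101.0), (20.0, 101.0)]
```

The teeth are back in the bound pattern to within about 1 mm, which is 28° or about 0.94 tooth. That is backed off one tooth. I'll return the bar to its socket.

Emit:
{"method": "drive_tool", "body": {"moves": [{"grip": 1,"offset": [0.025,0.001,0],"dr": [0,0,0]},{"grip": 1,"offset": [0.04,0.0018,0],"dr": [0,0,0]},{"grip": 1,"offset": [0.045,0.002,0],"dr": [0,0,0]},{"grip": 1,"offset": [0.045,0.002,0],"dr": [0,0,0]},{"grip": 1,"offset": [0.045,0.002,0],"dr": [0,0,0]},{"grip": 1,"offset": [0.045,0.002,0],"dr": [0,0,0]},{"grip": 1,"offset": [0.045,0.002,0],"dr": [0,0,0]},{"grip": 1,"offset": [0.045,0.002,0],"dr": [0,0,0]},{"grip": 1,"offset": [0.04,0.0018,0],"dr": [0,0,0]},{"grip": 1,"offset": [0.028,0.001,0],"dr": [0,0,0]},{"grip": 1,"offset": [0,0,0],"dr": [0,0,4.8]},{"grip": 1,"offset": [0,0,0],"dr": [0,0,4.8]}]}}

```text
time: 22.15
position: [558.6, -219.0, 234.0]
eef_rot: [179.9, -0.0, -90.3]
force: [0.3, -0.3, -0.9]
gripper_width: 0.318
grip_force: 30.0
```

Emit:
{"method": "drive_tool", "body": {"moves": [{"grip": 1,"offset": [0,0,0.03],"dr": [0,0,0]},{"grip": 1,"offset": [0,0,0.02],"dr": [0,0,0]},{"grip": 1,"offset": [0,0,0.01],"dr": [0,0,0]},{"grip": 1,"offset": [0,0,0],"dr": [0,0,0]},{"grip": 1,"offset": [0,0,0],"dr": [0,0,0]}]}}

```text
time: 22.65
position: [559.9, -217.5, 175.0]
eef_rot: [-180.0, -0.0, -90.0]
force: [0.5, -1.1, -0.7]
gripper_width: 0.32
grip_force: 30.0
```

```bash
python3 - <<'E'
from h import *
for c in ("scene","wrist"):
    ctrl.grab_frame(c); print(c,[(d["xyz"],round(d["conf"],2)) for d in ctrl.spot_point(c,"bar_tip")[:2]],[(d["xyz"],round(d["conf"],2)) for d in ctrl.spot_point(c,"socket_a")[:3]])
E
```

```text
scene [([562.6, -214.4, 97.9], 0.61)] [([290.6, -423.3, 79.6], 0.92), ([327.3, -343.3, 74.6], 0.91), ([539.1, -303.8, 73.5], 0.88)]
wrist [([559.3, -218.2, 94.3], 0.64)] [([559.3, -210.7, 73.0], 0.83)]
```

Emit:
{"method": "drive_tool", "body": {"moves": [{"grip": 1,"offset": [-0.002,0,0.005],"dr": [0,0,0]},{"grip": 1,"offset": [0,0,0.008],"dr": [0,0,0]},{"grip": 1,"offset": [0,0,0.008],"dr": [0,0,0]},{"grip": 1,"offset": [0,0,0.008],"dr": [0,0,0]},{"grip": 1,"offset": [0,0,0.003],"dr": [0,0,0]},{"grip": 1,"offset": [0,0,0],"dr": [0,0,0]}]}}

```text
time: 23.55
position: [559.0, -215.0, 141.1]
eef_rot: [179.9, 0.0, -90.0]
force: [-0.4, -0.4, -1.3]
gripper_width: 0.318
grip_force: 30.0
```

Tip at 62, in the hole with no contact. Going on down.

Emit:
{"method": "drive_tool", "body": {"moves": [{"grip": 1,"offset": [0,-0.0005,0.01],"dr": [0,0,0]},{"grip": 1,"offset": [0,0,0.012],"dr": [0,0,0]},{"grip": 1,"offset": [0,0,0.012],"dr": [0,0,0]},{"grip": 1,"offset": [0,0,0.01],"dr": [0,0,0]},{"grip": 1,"offset": [0,0,0.006],"dr": [0,0,0]},{"grip": 1,"offset": [0,0,0.003],"dr": [0,0,0]},{"grip": 1,"offset": [0,0,0],"dr": [0,0,0]}]}}

```text
time: 24.25
position: [559.8, -215.1, 88.6]
eef_rot: [180.0, 0.0, -90.0]
force: [0.6, -0.5, -1.4]
gripper_width: 0.321
grip_force: 30.0
```

Emit:
{"method": "drive_tool", "body": {"moves": [{"grip": 1,"offset": [0,0,0.001],"dr": [0,0,0]},{"grip": 1,"offset": [0,0,0.001],"dr": [0,0,0]},{"grip": 1,"offset": [0,0,0.001],"dr": [0,0,0]},{"grip": 1,"offset": [0,0,0],"dr": [0,0,0]}]}}

```text
time: 24.65
position: [560.0, -215.1, 86.1]
eef_rot: [-180.0, 0.0, -90.0]
force: [-0.5, -0.2, -1.9]
gripper_width: 0.317
grip_force: 30.0
```

Emit:
{"method": "drive_tool", "body": {"moves": [{"grip": 1,"offset": [0,0,0.001],"dr": [0,0,0]},{"grip": 1,"offset": [0,0,0.001],"dr": [0,0,0]},{"grip": 1,"offset": [0,0,0],"dr": [0,0,0]}]}}

```text
time: 24.95
position: [559.9, -215.0, 83.9]
eef_rot: [180.0, 0.0, -90.0]
force: [-0.2, -0.6, -2.1]
gripper_width: 0.319
grip_force: 30.0
```

Emit:
{"method": "drive_tool", "body": {"moves": [{"grip": 1,"offset": [0,0,0.001],"dr": [0,0,0]},{"grip": 1,"offset": [0,0,0.0005],"dr": [0,0,0]},{"grip": 1,"offset": [0,0,0],"dr": [0,0,0]}]}}

```text
time: 25.25
position: [560.0, -215.1, 83.5]
eef_rot: [-180.0, -0.0, -90.0]
force: [-2.1, 2.2, 6.7]
gripper_width: 0.316
grip_force: 30.0
```

Foot seated (contact at z 83.5). Release and lift.

Emit:
{"method": "drive_tool", "body": {"moves": [{"grip": 0,"offset": [0,0,0],"dr": [0,0,0]},{"grip": 0,"offset": [0,0,0],"dr": [0,0,0]},{"grip": 0,"offset": [0,0,0],"dr": [0,0,0]},{"grip": 0,"offset": [0,0,0],"dr": [0,0,0]},{"grip": 0,"offset": [0,0,0],"dr": [0,0,0]},{"grip": 0,"offset": [0,0,0],"dr": [0,0,0]},{"grip": 0,"offset": [0,0,0],"dr": [0,0,0]}]}}

```text
time: 25.95
position: [560.0, -215.1, 82.5]
eef_rot: [180.0, -0.0, -90.0]
force: [0.3, 0.1, 0.9]
gripper_width: 0.892
grip_force: 0.0
```

Emit:
{"method": "drive_tool", "body": {"moves": [{"grip": 0,"offset": [0,0,-0.01],"dr": [0,0,0]},{"grip": 0,"offset": [0,0,-0.03],"dr": [0,0,0]},{"grip": 0,"offset": [0,0,-0.04],"dr": [0,0,0]},{"grip": 0,"offset": [0,0,-0.04],"dr": [0,0,0]},{"grip": 0,"offset": [0,0,-0.04],"dr": [0,0,0]},{"grip": 0,"offset": [0,0,-0.02],"dr": [0,0,0]},{"grip": 0,"offset": [0,0,0],"dr": [0,0,0]}]}}

```text
time: 26.65
position: [561.5, -215.6, 267.6]
eef_rot: [-179.6, -0.1, -90.0]
force: [0.1, 0.4, 0.6]
gripper_width: 1.002
grip_force: 0.0
```

```bash
python3 - <<'E'
from h import *
f=ctrl.grab_frame("wrist"); P=cloud(f); x,y,z=P[...,0],P[...,1],P[...,2]
p=P[(abs(x-561)<35)&(abs(y+215)<35)&(z>133)&(z<150)]; print(len(p),p.mean(0),np.median(p[:,2]),cv2.minAreaRect(p[:,:2].astype(np.float32)))
g=ctrl.grab_frame("scene"); im=np.hstack([f["pixels"][60:260,180:400],cv2.resize(g["pixels"][230:330,150:260],(220,200))]); cv2.imwrite("pics/end.png",im[...,::-1])
E
```

```text
849 [ 559.  -215.5  135.2] 134.95451762382845 ((559.4659423828125, -215.18655395507812), (27.046524047851562, 27.6341609954834), 0.8037265539169312)
```

View pics/end.png

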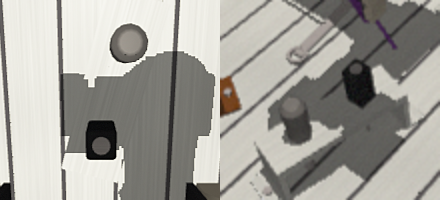

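The bar stands upright, fully home (top at 135 as at the start), with the driver untouched beside it.

```bash
python3 -c "
from workcell import ctrl
print(ctrl.finish_job())"
```

```text
the job is handed in; nothing more can be done
None
```

Job handed in: I turned the star wheel until the shoes bound (peak about 11 N at the wrist), backed it off about 0.94 of a tooth by depth image, and returned the bar upright and fully home in its socket.

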